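Show the oven-ready beacon to the counter camera with the inspection mirror

TASK

The counter camera cannot see the amber oven-ready beacon standing beside it. Pull the yellow inspection mirror up out of its charging dock and hold it by its handle with the glass centred over the brass disc, at the viewing height, turned and tilted so that the camera sees the amber lamp near the middle of the mirror. Finish still holding it there, still and clear of everything, without knocking the camera or beacon and leaving the rest of the counter as it is.

Things in the scene. Friction and masses are not known exactly. Their poses are not given: they have to be found in the camera images.
- mirror: inspection mirror, 0.13-0.21 kg, upright in the dock at first. Origin: centre of the plug's underside; z up the handle, x along the stem. z 0-40 mm: steel plug 20 (x) by 14 (y) mm; z 40-145: yellow handle 26 (x) by 24 (y) mm, grip it across y near z = 120. At z = 70 a 10 mm stem runs along +x to a black-rimmed round mirror 80 mm across, 8 thick, glass facing +x at x = 95
- glass (a point): centre of the mirror's glass, at (95, 0, 70) mm in the mirror's frame; same axes as the mirror (x out of the glass)
- dock: fixed white charging dock 100 x 90 mm, 45 high, origin at the centre of its underside, z up. The plug stands 40 mm deep in its socket (22 x 16 mm), underside 5 mm above the counter, axes parallel to the dock's. A sprung latch slide catches a notch in the plug: a straight pull up of 5 to 15 N frees it in the first 15 mm; 40 mm of lift clears the socket
- station: fixed counter camera on a round foot and post; it carries the brass disc (90 mm across, dark rim, flat on the counter) and the beacon. Origin: centre of the disc on the counter, z up.
- lens (a point): centre of the camera's lens, 200 mm above the counter, 180 mm level distance from the disc's centre; the lens looks at view. The camera's head (grey and black, 50 mm wide, 80 mm long) lies behind it.
- lamp (a point): middle of the amber lamp (56 mm across, 58 high) of the beacon (post, 90 mm black foot, 229 high in all): 200 mm above the counter, 180 mm level distance from the disc's centre. Its bearing from the disc varies from run to run. Firmly placed: do not push it
- view (a point): the viewing point, where the glass centre must be: 160 mm straight above the brass disc's centre. Its x axis is the way the glass must face: midway between the directions from here to the lens and to the lamp (to within 0.03 rad), about 14 degrees above level. The mirror's roll about that axis does not matter
- plate: bystander, leave alone: white ceramic plate 170 mm across, 18 mm high; origin at the centre of its underside
- croissant: bystander, leave alone: croissant about 110 x 45 x 38 mm, lying on the plate; origin at the centre of its underside
- bun: bystander, leave alone: round brown bun 90 mm across, 52 mm high; origin at the centre of its underside
- muffin: bystander, leave alone: muffin in a paper cup, 74 mm across, 73 mm high; origin at the centre of its underside
- mug: bystander, leave alone: blue mug 80 mm across, 90 mm high; origin at the centre of its underside
- jar: bystander, leave alone: amber jar with a steel cap, 70 mm across, 100 mm high; origin at the centre of its underside
- tongs: bystander, leave alone: steel pastry tongs 215 mm long along their x, 36 mm wide, 23 mm high, origin mid-length
There are look-alikes about, which are no part of the job. Leave any blue or red look-alike of the dock alone.

How it is judged:
On the way, in this order (a step that is already met when the one before it is completed fails the run):
1. the mirror has been pulled out of the dock by the gripper (z of mirror in the frame of dock above 0.055 m and contact force between the fingers and mirror above 1 N), for 0.2 s.
2. the gripper holds the mirror so that the camera sees the beacon (distance between glass and view below 0.018 m and angle between the x axis of mirror and the x axis of view, either way round below 0.12 rad and x of lens in the frame of mirror above 0.15 m and contact force between the fingers and mirror above 1 N and contact force between mirror and dock below 0.1 N and contact force between mirror and station below 0.1 N and height (world z) of mirror above 0.03 m and linear speed of mirror below 0.03 m/s and angular speed of mirror below 0.15 rad/s), for 0.5 s.
At the end, for the whole second after the job is handed in: The gripper still holds the mirror, clear of dock and station, plug end over 30 mm above the counter; glass centre within 18 mm of the view point; glass facing the camera side within 0.12 rad of midway between lens and lamp; still (under 0.03 m/s, 0.15 rad/s) (all of step 2); the arm keeps its last pose, push and grip.
It fails at once if a bystander was pushed more than 30 mm (distance of any of plate, croissant, bun, muffin, mug, jar, tongs from where it was at the start of the episode above 0.03 m).
It fails at once if the camera or beacon was knocked (over 5 N) or the beacon shifted by 10 mm (contact force between any of the arm, the fingers, mirror and station above 5 N or distance of lamp from where it was at the start of the episode above 0.01 m).
It also fails if it takes over 48 s, if anything falls off the work surface, if the arm or the gripper's body presses on something with over 40 N, if the wrist force passes 120 N, or if a joint passes its speed limit or range.

ROBOT

A 6-joint arm with a two-finger parallel gripper is mounted at the origin on the work surface. World frame = base frame: x ahead of the robot, y to its left, z up, the work surface at z = 0. Lengths are in m, angles in rad, forces in N, time in s.
With the tool pointing down it reaches from about 0.35 to 0.925 m from the base axis. Payload 6.4 kg.
Tool frame: the origin (TCP) lies at the very end of the fingers, on their centre line; the grasp point (between the pads) lies 19 mm behind it; z points along the fingers, y is the line along which they close (so a half turn about z gives the same grasp; the last joint's range is limited). The gripper opens to 94 mm and grips with 3 to 60 N. Pads are 16 mm wide; open, the fingers measure 119 mm over their backs; the gripper's body (75 mm by 177 mm) begins 78 mm behind the grasp point.
Start: joints at [1.028, 0.245, 1.558, -0, 1.339, -0.174], TCP at [0.234, 0.606, 0.205] pointing down, gripper open.
Joint ranges: [-3.13, 3.13], [-1.02, 2.26], [0.13, 2.54], [-0.95, 4.09], [0.21, 2.88], [-2.74, 2.74]. Speed limits (rad/s): [2.57, 2.57, 3.14, 3.14, 3.14, 3.14].

INTERFACE

Orientations are given as a rotation vector (axis times angle).
In Python, from bench import ctrl, viewer gives the robot as it stands.
- The arm moves only by the tool apply_moves, never from a script. Its argument "steps" is a list of rows, each a list of 3 entries, a list of its own where there are three numbers: the shift along the tool's x, y, z normalised to -1 to 1, where 1 is 0.15 m, then the turn about the tool's z normalised to -1 to 1, where 1 is 30 degrees, then the closure, from -1 (fully open) to 1 (shut), so that 0 is half open. A call has 1 to 20 rows; each row shifts and turns the commanded pose from where the row before left it, along the tool's axes as they then stand; what a row does not reach is not made up. A row lasts 1/12 s, in which the tool goes at most 41.7 mm and 7.16 degrees, less where a joint would pass 70% of its speed; a pose out of reach is approached as far as the arm can. A call with a number of a shift or a turn outside -1 to 1 is refused whole. A call with a gripper value outside its range is refused whole. The fingers move at their own pace and stop on an object; the grip force is fixed at half the most. Time passes only in rows, so rows that do not move let the fingers close. It gives the time, the measured TCP pose, the force, the opening and the grip force at its end, in the units of the state.
- ctrl.observe(): the state, without advancing time (a new reading comes with each control period).
- viewer.grab_frame(name): name is "side" or "top" or "wrist"; returns a dict with "img" (400x640x3 uint8, red, green, blue), "depth" (400x640 float32, m along the optical axis (not along the pixel's ray), 0 where there is no reading), "camera_matrix" (3x3 intrinsics, pixels), "extrinsics" (4x4, takes a point from camera to world coordinates). Camera axes: x right, y down, z forward; pixel columns grow to the right and rows downward; lengths in m; the calibration is good to about 2 mm. A picture is of the moment at which its call begins.
- ctrl.job_done(): hands the job in; it is judged then, once.
The state is a dict: "clock": time; "q": joint angles; "qd": joint speeds; "tau": joint torques, N m; "position": TCP position; "ee_rot": TCP orientation; "contact_force": force on the tool from outside, world axes, zero at the start; "ft_torque": the same for the moment, N m; "width": finger opening in m; "gripper_force": force on a finger pad.
Only numpy, scipy, OpenCV 4.12 (cv2) and the standard library are available. Lean on these libraries where they do the work, as an engineer would, in place of code of your own. Each camera call takes 0.05 s, during which the arm holds its last target. There are 200 camera calls.

## Working session

There is one attempt and no reset: what is moved stays moved. The work goes in short steps, Python scripts to look and compute and a tool call to move; the robot and the scene stay as the last step left them, time stands still between calls to the robot, and variables do not carry over. Pictures are saved under pics/ and viewed, at most 10 in all, crops included, and the job is handed in when it is done.

Besides the shell and the picture viewer there is one more tool, called after ">>>" as name(argument=value, ...), one argument or row to a line, values as JSON. apply_moves: Moves the arm, as the interface text tells. Scaled input: -1 to 1 covers 0.15 m each way for a shift and 30 degrees each way for a turn. Its arguments: {"type":"object","properties":{"steps":{"type":"array","items":{"type":"array"}}},"required":["steps"]}

```bash
ls; mkdir -p pics; python3 - <<'E'
from bench import ctrl, viewer
import cv2,numpy as np
s=ctrl.observe(); print({k:np.round(v,3).tolist() for k,v in s.items()})
for n in ["top","side"]:
    f=viewer.grab_frame(n); cv2.imwrite(f"pics/{n}0.png",f["img"][:,:,::-1]); np.savez(f"pics/{n}0.npz",**f)
    print(n,f["camera_matrix"].round(1).tolist(),f["extrinsics"].round(3).tolist())
E
```

```text
pics
{'clock': 0.0, 'q': [1.028, 0.246, 1.559, 0.0, 1.339, -0.174], 'qd': [-0.001, 0.001, 0.001, 0.002, 0.001, 0.001], 'tau': [-0.0, -41.584, -31.46, 0.069, 0.033, -0.0], 'position': [0.234, 0.606, 0.204], 'ee_rot': [-0.576, -3.088, 0.003], 'contact_force': [-0.249, -0.033, -0.216], 'ft_torque': [0.004, 0.007, 0.013], 'gripper_force': 0.0, 'width': 0.094}
top [[448.5, 0.0, 312.7], [0.0, 448.5, 192.4], [0.0, 0.0, 1.0]] [[-0.014, -0.999, 0.041, 0.484], [-1.0, 0.015, 0.014, 0.033], [-0.015, -0.04, -0.999, 1.487], [0.0, 0.0, 0.0, 1.0]]
side [[364.2, 0.0, 319.2], [0.0, 364.2, 202.2], [0.0, 0.0, 1.0]] [[0.861, -0.288, 0.419, 0.137], [-0.508, -0.46, 0.729, -0.716], [-0.017, -0.84, -0.542, 0.684], [0.0, 0.0, 0.0, 1.0]]
```

View pics/top0.png

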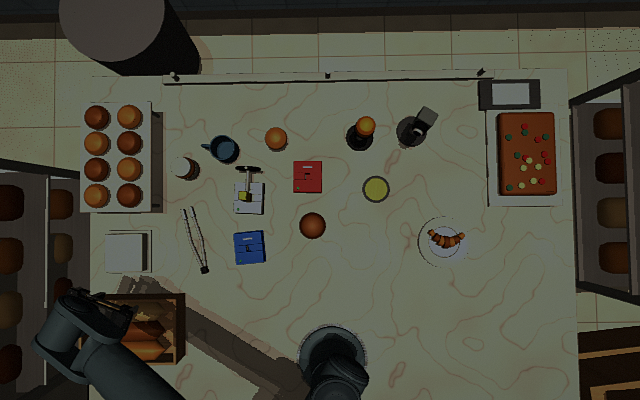

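View pics/side0.png

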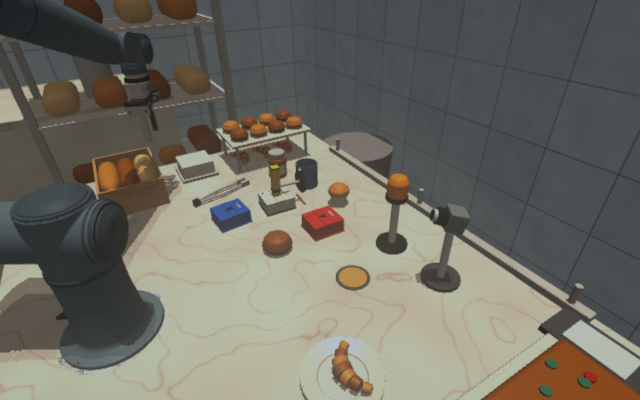

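The top view shows three docks: white at (249,195), holding the yellow handle at (245,197), blue at (250,247) and red at (308,177). White with the mirror fits the task. The disc is at (376,189), the lamp at (366,126) and the camera at about (420,122). I'll confirm with an enlarged crop.

```bash
cat > h.py <<'E'
import numpy as np
def cam(n):
    f=dict(np.load(f"pics/{n}.npz")); return f
def pt(f,u,v,z=None):
    """pixel -> world: by depth, or on plane of height z"""
    K,T=f["camera_matrix"],f["extrinsics"]; r=np.linalg.inv(K)@[u,v,1]
    if z is None: d=f["depth"][int(round(v)),int(round(u))]
    else: d=(z-T[2,3])/(T[:3,:3]@r)[2]
    return T[:3,:3]@(r*d)+T[:3,3]
E
python3 - <<'E'
import cv2,numpy as np
im=cv2.imread("pics/top0.png")
a=cv2.resize(im[150:222,215:287],(400,400),interpolation=cv2.INTER_CUBIC)
b=cv2.resize(im[95:215,335:455],(400,400),interpolation=cv2.INTER_CUBIC)
cv2.imwrite("pics/c1.png",cv2.convertScaleAbs(np.hstack([a,b]),alpha=1.6))
E
```

```text
(no output)
```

View pics/c1.png

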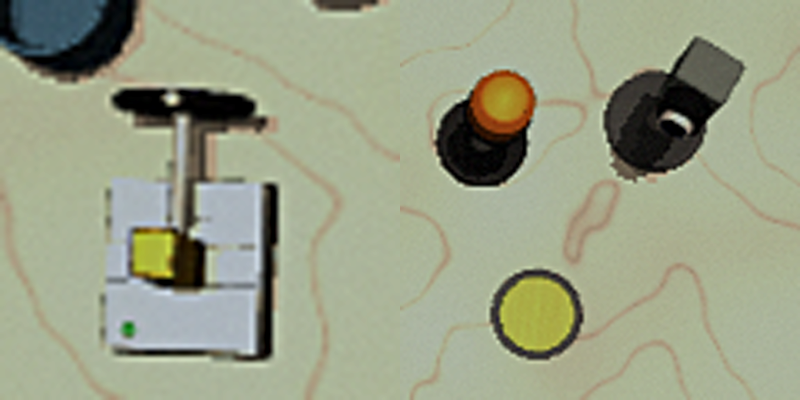

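The crop confirms it: the yellow handle stands in the white dock, its top at crop (152,253), with the stem going image-up to the mirror at (183,100). Disc centre is at crop (537,314), lamp top at (503,100), beacon foot at (482,142), camera foot at (655,122), lens at about (675,122).

```bash
python3 - <<'E'
from h import *
import cv2
f=cam("top0")
L=lambda x,y,z:pt(f,215+x/5.556-.4,150+y/5.556-.4,z)
R=lambda x,y,z:pt(f,335+(x-400)/3.333-.4,95+y/3.333-.4,z)
p=lambda n,v:print(n,np.round(v,4))
p("handle",L(152,253,.15)); a,b=L(179,230,.08),L(183,115,.08); p("stem",[*a,*b,np.arctan2(*(b-a)[1::-1])])
for y in [(112,182),(265,182),(257,352),(112,350)]: p("dock",L(*y,.045))
a,b=L(115,100,.115),L(252,100,.115);p("rim",[*a,*b])
d=R(537,314,0.002);p("disc",d)
for n,q in dict(lamp=R(503,100,.229),bfoot=R(482,142,.01),cfoot=R(655,122,.01),lens=R(675,122,.2)).items():
    v=q-d; p(n,[*q,np.hypot(v[0],v[1]),np.degrees(np.arctan2(v[1],v[0]))])
# amber + world clouds
for n in ["top0","side0"]:
    f=cam(n);T,K=f["extrinsics"],f["camera_matrix"]
    v,u=np.mgrid[:400,:640];D=f["depth"]
    P=np.stack([(u-K[0,2])/K[0,0]*D,(v-K[1,2])/K[1,1]*D,D],-1)@T[:3,:3].T+T[:3,3]
    near=(np.hypot(P[...,0]-d[0],P[...,1]-d[1])<.32)&(D>0)
    h=cv2.cvtColor(f["img"],cv2.COLOR_RGB2HSV)
    am=near&(P[...,2]>.15)&(h[...,1]>150)
    print(n,"amber",am.sum(),P[am].min(0).round(3),P[am].max(0).round(3),((P[am].min(0)+P[am].max(0))/2).round(3))
    hd=near&(P[...,2]>.14)&(h[...,1]<100)&(P[...,1]<P[am][:,1].min()-.02)
    q=P[hd]; print("head",hd.sum(),q.min(0).round(3),q.max(0).round(3))
    t=P[hd&(P[...,2]>.205)]
    r=cv2.minAreaRect(t[:,:2].astype(np.float32)*1000); print(r, np.percentile(t[:,2],[5,50,95]))
    fo=near&(P[...,2]>.004)&(P[...,2]<.03)&(h[...,2]<70)&(P[...,0]>d[0]+.08)
    for s in (fo&(P[...,1]<d[1]-.03),fo&(P[...,1]>d[1]-.03)): 
        if s.sum(): print("foot",cv2.minEnclosingCircle((P[s][:,:2]*1000).astype(np.float32)))
E
```

```text
handle [0.5329 0.2638 0.15  ]
stem [ 0.5483  0.2604  0.08    0.6136  0.2576  0.08   -0.0428]
dock [0.5784 0.3049 0.045 ]
dock [0.5771 0.2158 0.045 ]
dock [0.4786 0.2214 0.045 ]
dock [0.4809 0.3055 0.045 ]
rim [0.6193 0.2897 0.115  0.6181 0.2137 0.115 ]
disc [ 0.5529 -0.1543  0.002 ]
lamp [ 0.7239 -0.1005  0.229   0.1793 17.4665]
bfoot [ 7.24200e-01 -1.02200e-01  1.00000e-02  1.79000e-01  1.69256e+01]
cfoot [ 7.41300e-01 -2.73800e-01  1.00000e-02  2.23100e-01 -3.23748e+01]
lens [  0.7079  -0.2515   0.2      0.1829 -32.0895]
top0 amber 391 [ 0.695 -0.278  0.159] [ 0.752 -0.072  0.233] [ 0.724 -0.175  0.196]
head 23 [ 0.738 -0.308  0.205] [ 0.761 -0.298  0.219]
((749.25048828125, -302.1578369140625), (9.818404197692871, 22.35262107849121), 79.43968200683594) [0.20541053 0.21029358 0.21561785]
foot ((754.7201538085938, -279.923095703125), 75.51170349121094)
foot ((684.413330078125, -59.78632354736328), 97.26493072509766)
side0 amber 300 [ 0.698 -0.134  0.176] [ 0.745 -0.085  0.23 ] [ 0.721 -0.11   0.203]
head 928 [ 0.694 -0.313  0.14 ] [ 0.778 -0.239  0.22 ]
((735.4325561523438, -273.421630859375), (50.75801086425781, 78.09151458740234), 57.92550277709961) [0.20663161 0.21335378 0.21837424]
foot ((734.5823974609375, -281.8192138671875), 46.72203063964844)
foot ((724.0933837890625, -106.3679428100586), 44.358245849609375)
```

>>> apply_moves(
  steps=[
    [[0,0,-0.13],-0.22,-1],
    [[0,0,-0.13],-0.22,-1],
    [[0,0,-0.13],-0.22,-1],
    [[-0.147,-0.16,0],0,-1],
    [[-0.147,-0.16,0],0,-1],
    [[-0.147,-0.16,0],0,-1],
    [[-0.147,-0.16,0],0,-1],
    [[-0.147,-0.16,0],0,-1],
    [[-0.147,-0.16,0],0,-1],
    [[-0.147,-0.16,0],0,-1],
    [[-0.147,-0.16,0],0,-1],
    [[-0.147,-0.16,0],0,-1],
    [[-0.147,-0.16,0],0,-1],
    [[-0.147,-0.16,0],0,-1],
    [[-0.147,-0.16,0],0,-1],
    [[-0.147,-0.16,0],0,-1],
    [[-0.147,-0.16,0],0,-1],
    [[0,0,0],0,-1],
  ],
)

```text
clock: 1.6
position: [0.5378, 0.2592, 0.2633]
ee_rot: [0.045, 3.141, -0.003]
contact_force: [0.2, -0.1, 0.0]
width: 0.0941
gripper_force: 0.0
```

```bash
python3 - <<'E'
from bench import ctrl, viewer
import cv2,numpy as np
s=ctrl.observe(); print({k:np.round(s[k],3).tolist() for k in("clock","position","ee_rot","q")})
out=[]
for n in ["wrist","side"]:
    f=viewer.grab_frame(n); np.savez(f"pics/{n}1.npz",**f)
    im=f["img"][:,:,::-1]
    if n=="side": im=cv2.resize(im[120:230,200:376],(640,400),interpolation=cv2.INTER_CUBIC)
    cv2.imwrite(f"pics/{n}1.png",cv2.convertScaleAbs(im,alpha=1.5))
    print(f["camera_matrix"].round(1).tolist(),f["extrinsics"].round(3).tolist())
E
```

```text
{'clock': 1.6, 'position': [0.538, 0.259, 0.263], 'ee_rot': [0.045, 3.141, -0.003], 'q': [0.26, 0.08, 1.638, -0.002, 1.424, -1.282]}
[[310.3, 0.0, 319.8], [0.0, 310.3, 199.4], [0.0, 0.0, 1.0]] [[0.027, 0.967, 0.255, 0.464], [1.0, -0.026, -0.008, 0.262], [-0.001, 0.255, -0.967, 0.442], [0.0, 0.0, 0.0, 1.0]]
[[364.2, 0.0, 319.2], [0.0, 364.2, 202.2], [0.0, 0.0, 1.0]] [[0.861, -0.288, 0.419, 0.137], [-0.508, -0.46, 0.729, -0.716], [-0.017, -0.84, -0.542, 0.684], [0.0, 0.0, 0.0, 1.0]]
```

View pics/wrist1.png

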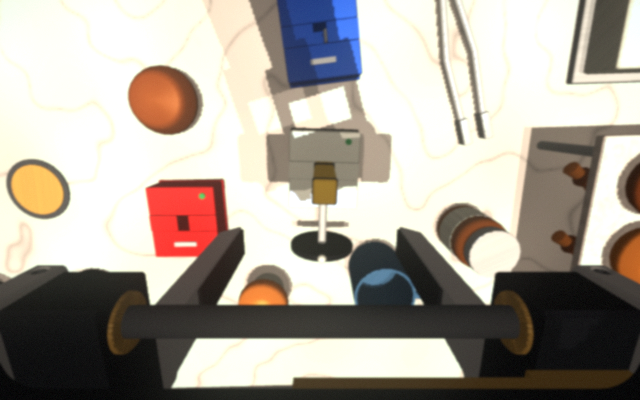

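The wrist view shows the handle's top face spanning about (313,177) to (336,203). The stem runs straight down to the mirror, with rim ends at (291,246) and (354,246), and the dock's far edge is at row 128. Mug and muffin are off to the sides.

```bash
python3 - <<'E'
from h import *
f=cam("wrist1")
p=lambda n,v:print(n,np.round(v,4))
h=pt(f,324.5,190,.15); p("handle",h)
for q in [(313,203),(336,203)]: p("hedge",pt(f,*q,.15))
a,b=pt(f,291,246,.075),pt(f,354,246,.075); p("rim",[*a,*b]); c=(a+b)/2
p("yaw handle->rim",np.degrees(np.arctan2(c[1]-h[1],c[0]-h[0])))
a,b=pt(f,290,128,.045),pt(f,361,131,.045); p("dockedge",[*a,*b]); p("yaw",np.degrees(np.arctan2(-(b-a)[0],(b-a)[1])))
a,b=pt(f,322.5,205,.08),pt(f,323,230,.08);p("stem yaw",[*a,*b,np.degrees(np.arctan2((b-a)[1],(b-a)[0]))])
a,b=pt(f,8,188,0),pt(f,69,190,0);p("disc",(a+b)/2)
E
```

```text
handle [0.5318 0.2641 0.15  ]
hedge [0.5445 0.2526 0.15  ]
hedge [0.5451 0.275  0.15  ]
rim [0.6212 0.2203 0.075  0.6234 0.3006 0.075 ]
yaw handle->rim -2.3264
dockedge [0.4756 0.2237 0.045  0.4817 0.3124 0.045 ]
yaw -3.9241
stem yaw [ 0.5666  0.2618  0.08    0.5988  0.2616  0.08   -0.3366]
disc [ 0.5538 -0.1529 -0.    ]
```

>>> apply_moves(
  steps=[
    [[0.04,0.033,0],0.03,-1],
    [[0,0,0.131],0,-1],
    [[0,0,0.131],0,-1],
    [[0,0,0.131],0,-1],
    [[0,0,0.131],0,-1],
    [[0,0,0.131],0,-1],
    [[0,0,0.131],0,-1],
    [[0,0,0.131],0,-1],
    [[0,0,0.131],0,-1],
    [[0,0,0],0,1],
    [[0,0,0],0,1],
    [[0,0,0],0,1],
    [[0,0,0],0,1],
    [[0,0,0],0,1],
    [[0,0,0],0,1],
    [[0,0,0],0,1],
    [[0,0,0],0,1],
    [[0,0,0],0,1],
    [[0,0,0],0,1],
  ],
)

```text
clock: 3.28
position: [0.5293, 0.2682, 0.1068]
ee_rot: [-0.061, -3.141, 0.0]
contact_force: [0.3, -0.5, -0.1]
width: 0.0307
gripper_force: 0.2
```

>>> apply_moves(
  steps=[
    [[0,0,0],0,1],
    [[0,0,0],0,1],
    [[0,0,0],0,1],
    [[0,0,0],0,1],
    [[0,0,0],0,1],
    [[0,0,0],0,1],
  ],
)

```text
clock: 3.78
position: [0.5296, 0.2663, 0.1065]
ee_rot: [0.06, 3.141, -0.007]
contact_force: [1.1, -5.7, -0.3]
width: 0.0242
gripper_force: 29.8
```

>>> apply_moves(
  steps=[
    [[0,-0.013,0],0,1],
    [[0,0,-0.033],0,1],
    [[0,0,-0.033],0,1],
    [[0,0,-0.033],0,1],
    [[0,0,-0.033],0,1],
    [[0,0,-0.033],0,1],
    [[0,0,0],0,1],
    [[0,0,0],0,1],
  ],
)

```text
clock: 4.45
position: [0.5293, 0.2649, 0.1323]
ee_rot: [-0.06, -3.141, 0.006]
contact_force: [0.1, -5.9, 2.2]
width: 0.0236
gripper_force: 30.0
```

>>> apply_moves(
  steps=[
    [[0,0,-0.027],0,1],
    [[0,0,0],0,1],
    [[0.019,0,0],0,1],
    [[0.019,0,0],0,1],
    [[0.019,0,0.001],0,1],
    [[0.019,0,0.001],0,1],
    [[0.019,0,0.002],0,1],
    [[0,0,0],0,1],
  ],
)

```text
clock: 5.12
position: [0.5159, 0.2655, 0.1355]
ee_rot: [0.061, 3.138, -0.005]
contact_force: [3.6, -5.7, -1.2]
width: 0.0237
gripper_force: 30.0
```

```bash
python3 - <<'E'
from bench import ctrl, viewer
import cv2,numpy as np
s=ctrl.observe(); print({k:np.round(s[k],3).tolist() for k in("clock","position","contact_force","ft_torque")})
f=viewer.grab_frame("side"); np.savez("pics/side2.npz",**f)
cv2.imwrite("pics/side2.png",cv2.convertScaleAbs(cv2.resize(f["img"][120:230,220:340,::-1],(640,586),interpolation=cv2.INTER_CUBIC),alpha=1.5))
E
```

```text
{'clock': 5.117, 'position': [0.516, 0.266, 0.136], 'contact_force': [3.618, -5.728, -1.183], 'ft_torque': [-1.704, -0.797, -0.131]}
```

View pics/side2.png

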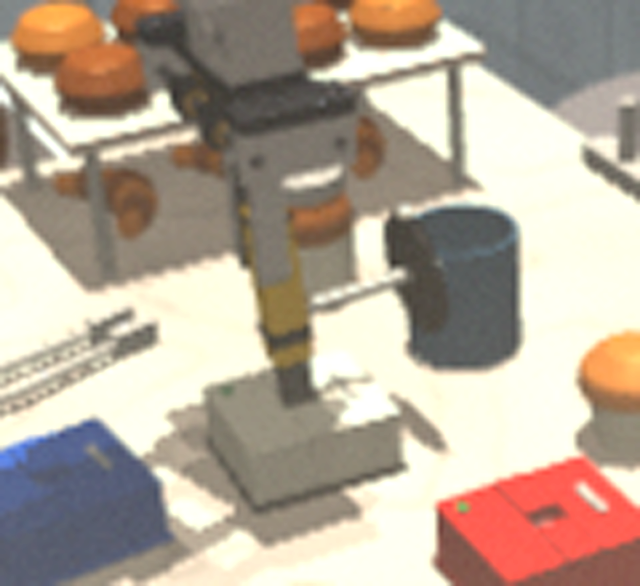

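The side view shows the plug's tip still in the socket, the handle leaning back relative to the fingers and the stem rising towards the glass. The in-grip pivot works, so I'll do the second half.

>>> apply_moves(
  steps=[
    [[0.019,0,0.003],0,1],
    [[0.019,0,0.003],0,1],
    [[0.019,0,0.004],0,1],
    [[0.019,0,0.004],0,1],
    [[0.02,0,0.005],0,1],
    [[0,0,0],0,1],
    [[0,0,-0.05],0,1],
    [[0,0,-0.1],0,1],
    [[0,0,-0.13],0,1],
    [[0,0,-0.13],0,1],
    [[0,0,-0.13],0,1],
    [[0,0,0],0,1],
    [[0,0,0],0,1],
    [[0,0,0],0,1],
  ],
)

```text
clock: 6.33
position: [0.4997, 0.2675, 0.2117]
ee_rot: [-0.061, -3.139, 0.0]
contact_force: [-0.1, 0.9, -1.7]
width: 0.0237
gripper_force: 30.0
```

```bash
python3 - <<'E'
from bench import ctrl, viewer
import cv2,numpy as np
s=ctrl.observe(); print({k:np.round(s[k],3).tolist() for k in("clock","position","ee_rot","contact_force","ft_torque")})
im=[]
for n,c in (("side",(100,210,220,340)),("wrist",(120,300,220,420))):
    f=viewer.grab_frame(n); np.savez(f"pics/{n}3.npz",**f); a,b,l,r=c
    im.append(cv2.resize(f["img"][a:b,l:r,::-1],(400,int(400*(b-a)/(r-l))),interpolation=cv2.INTER_CUBIC)[:360])
cv2.imwrite("pics/both3.png",cv2.convertScaleAbs(np.hstack(im),alpha=1.5))
E
```

```text
{'clock': 6.333, 'position': [0.5, 0.268, 0.212], 'ee_rot': [-0.061, -3.139, 0.0], 'contact_force': [-0.126, 0.924, -1.664], 'ft_torque': [0.072, 0.063, 0.019]}
```

View pics/both3.png

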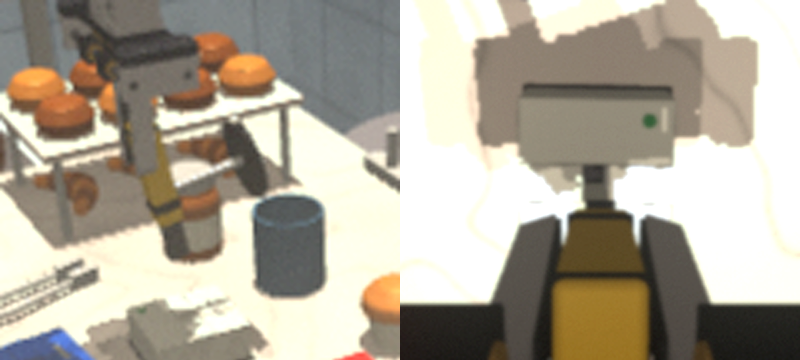

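Both views show the mirror out of the dock and held, leaning back with the glass raised. I'll measure the tilt from side-camera depth on the mirror's back.

```bash
cat > tilt.py <<'E'
from h import *
import cv2,sys
def cloud(f):
    T,K,D=f["extrinsics"],f["camera_matrix"],f["depth"]; v,u=np.mgrid[:400,:640]
    return np.stack([(u-K[0,2])/K[0,0]*D,(v-K[1,2])/K[1,1]*D,D],-1)@T[:3,:3].T+T[:3,3]
def tilt(name,g,yaw,th=np.radians(14)):
    f=cam(name);P=cloud(f);V=f["img"].max(2)
    for _ in range(4):
        x=np.array([np.cos(th)*np.cos(yaw),np.cos(th)*np.sin(yaw),np.sin(th)]);y=np.array([-np.sin(yaw),np.cos(yaw),0]);z=np.cross(x,y)
        c=g+.095*x-.05*z; q=P-c
        m=(f["depth"]>0)&(abs(q@x)<.02)&(np.hypot(q@y,q@z)<.037)&(np.hypot(q@y,q@z)>.008)
        p=P[m]; 
        for _ in range(3):
            o=p.mean(0);n=np.linalg.svd(p-o)[2][2]; n*=np.sign(n@x); r=(p-o)@n; p=p[abs(r)<max(.002,2*r.std())]
        th=np.arcsin(n[2])
    print(len(p),"rms",r.std().round(4),"n",n.round(3),"tilt",np.degrees(th).round(2),"yaw",np.degrees(np.arctan2(n[1],n[0])).round(2))
    print("expected glass",c.round(4),"mask span",np.ptp(P[m]@y).round(3),np.ptp(P[m]@z).round(3),"mean plane offset from glass",((o-c)@x).round(4))
    R=(f["depth"]>0)&(abs((P-c)@x)<.015)&(V<70)&(np.linalg.norm(P-c,axis=-1)<.055)
    print("dark rim bbox centre in y,z of mirror:",[((P[R]-c)@a).min().round(3) for a in(y,z)],[((P[R]-c)@a).max().round(3) for a in(y,z)])
    h=cv2.cvtColor(f["img"],cv2.COLOR_RGB2HSV); Y=(f["depth"]>0)&(h[...,0]>18)&(h[...,0]<35)&(h[...,1]>130)&(np.linalg.norm(P-g,axis=-1)<.15)
    p=P[Y]; d=np.linalg.svd(p-p.mean(0))[2][0]; d*=np.sign(d[2]); print("handle axis",len(p),d.round(3),"lean",np.degrees(np.arctan2(-(d@[np.cos(yaw),np.sin(yaw),0]),d[2])).round(2))
E
python3 -c "
from tilt import *
tilt('side3',np.array([.4997,.2675,.231]),np.radians(-2.2))"
```

```text
107 rms 0.0006 n [ 0.985 -0.046  0.164] tilt 9.46 yaw -2.66
expected glass [0.6015 0.2636 0.1973] mask span 0.073 0.071 mean plane offset from glass 0.0014
dark rim bbox centre in y,z of mirror: [np.float64(-0.044), np.float64(-0.036)] [np.float64(0.036), np.float64(0.041)]
handle axis 90 [-0.058 -0.004  0.998] lean 3.29
```

The tilt is about 9.5°, which is 4° short of the target but inside the tolerance. The glass sits at about (0.610, 0.259, 0.201). I'll carry it to the view point and measure again there.

>>> apply_moves(
  steps=[
    [[0,0,0],0.084,1],
    [[0,0,0],0.084,1],
    [[0.002,-0.08,0],0,1],
    [[0.002,-0.16,0],0,1],
    [[0.002,-0.17,0],0,1],
    [[0.002,-0.17,0],0,1],
    [[0.002,-0.17,0],0,1],
    [[0.002,-0.17,0],0,1],
    [[0.002,-0.17,0],0,1],
    [[0.002,-0.17,0],0,1],
    [[0.002,-0.17,0],0,1],
    [[0.002,-0.17,0],0,1],
    [[0.002,-0.17,0],0,1],
    [[0.002,-0.17,0],0,1],
    [[0.002,-0.17,0],0,1],
    [[0.002,-0.17,0],0,1],
    [[0.002,-0.17,0],0,1],
    [[0,-0.16,0],0,1],
    [[0,-0.1,0],0,1],
    [[0,0,0],0,1],
  ],
)

```text
clock: 8.1
position: [0.4434, -0.1376, 0.2123]
ee_rot: [-0.203, -3.133, 0.0]
contact_force: [-0.2, 0.6, -1.5]
width: 0.0242
gripper_force: 30.0
```

>>> apply_moves(
  steps=[
    [[0,0,0.07],0,1],
    [[0,0,0.07],0,1],
    [[0,0,0.07],0,1],
    [[0,0,0.06],0,1],
    [[0,0,0],0,1],
    [[0,0,0],0,1],
    [[0,0,0],0,1],
  ],
)

```text
clock: 8.68
position: [0.4449, -0.1349, 0.1727]
ee_rot: [0.198, 3.135, -0.0]
contact_force: [-0.4, 0.5, -0.9]
width: 0.0237
gripper_force: 30.0
```

```bash
python3 - <<'E'
from bench import ctrl, viewer
import cv2,numpy as np
from tilt import tilt
s=ctrl.observe(); print({k:np.round(s[k],4).tolist() for k in("clock","position","ee_rot","contact_force")})
im=[]
for n,c in (("side",(120,320,280,520)),("top",(80,240,300,492))):
    f=viewer.grab_frame(n); np.savez(f"pics/{n}4.npz",**f); a,b,l,r=c
    im.append(cv2.resize(f["img"][a:b,l:r,::-1],(400,330),interpolation=cv2.INTER_CUBIC))
cv2.imwrite("pics/both4.png",cv2.convertScaleAbs(np.hstack(im),alpha=1.5))
tilt("side4",s["position"]+np.array([0,0,.019]),np.radians(-7.5),np.radians(9.5))
E
```

```text
{'clock': 8.6833, 'position': [0.4449, -0.1349, 0.1727], 'ee_rot': [0.198, 3.1352, -0.0002], 'contact_force': [-0.424, 0.4783, -0.8837]}
177 rms 0.0004 n [ 0.977 -0.129  0.168] tilt 9.69 yaw -7.5
expected glass [ 0.546  -0.1483  0.1584] mask span 0.072 0.071 mean plane offset from glass 0.0011
dark rim bbox centre in y,z of mirror: [np.float64(-0.042), np.float64(-0.03)] [np.float64(0.034), np.float64(0.042)]
handle axis 16 [0.126 0.012 0.992] lean -7.06
```

View pics/both4.png

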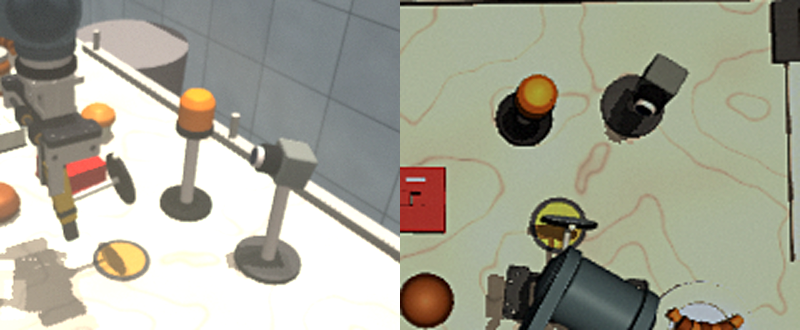

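The side view shows the mirror facing the gap between lamp and camera, clear of everything. The top view shows the rim above the disc at crop (569,222). Measured tilt is 9.7° and yaw −7.5°, so the error is about 0.07 rad, and the glass is within about 6 mm. One small trim, then hold.

>>> apply_moves(
  steps=[
    [[0,-0.02,0.01],0,1],
    [[0,0,0],0,1],
    [[0,0,0],0,1],
    [[0,0,0],0,1],
    [[0,0,0],0,1],
    [[0,0,0],0,1],
    [[0,0,0],0,1],
    [[0,0,0],0,1],
    [[0,0,0],0,1],
    [[0,0,0],0,1],
    [[0,0,0],0,1],
    [[0,0,0],0,1],
    [[0,0,0],0,1],
    [[0,0,0],0,1],
  ],
)

```text
clock: 9.95
position: [0.4442, -0.1381, 0.1711]
ee_rot: [-0.199, -3.135, -0.0]
contact_force: [0.3, 0.4, -1.1]
width: 0.0237
gripper_force: 30.0
```

```bash
python3 - <<'E'
from bench import ctrl, viewer
import numpy as np
from tilt import tilt
f=viewer.grab_frame("side"); np.savez("pics/side5.npz",**f)
s=ctrl.observe(); print(s["clock"],s["position"],abs(np.array(s["qd"])).max())
tilt("side5",s["position"]+np.array([0,0,.019]),np.radians(-7.5),np.radians(9.5))
print(ctrl.job_done())
E
```

```text
10.0 [ 0.44425893 -0.1381459   0.17109662] 0.0027289466898270027
184 rms 0.0004 n [ 0.977 -0.13   0.17 ] tilt 9.78 yaw -7.56
expected glass [ 0.5455 -0.1515  0.157 ] mask span 0.073 0.071 mean plane offset from glass 0.0011
dark rim bbox centre in y,z of mirror: [np.float64(-0.042), np.float64(-0.03)] [np.float64(0.032), np.float64(0.038)]
handle axis 8 [-0.007 -0.005  1.   ] lean 0.34
the job is handed in; nothing more can be done
None
```

I handed in the job at 10.0 s with the mirror held still at the view point, the glass within about 1 cm of it and the facing about 0.07 rad off (limit 0.12, tilt 9.8° against the ideal 13.7°); no verdict came back.

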